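# Fill the spice carousel and hold it up level

## Robot

A 7-joint arm with a two-finger parallel gripper is mounted at the origin on the work surface. World frame = base frame: x ahead of the robot, y to its left, z up, the work surface at z = 0. Lengths are in mm, angles in rad, forces in N, time in s.
With the tool pointing down it reaches from about 400 to 850 mm from the base axis. Payload 10.4 kg.
Tool frame: the origin (TCP) lies on the front face of the gripper's body, between the roots of the fingers; the fingertips stand 70 mm ahead of it and the grasp point (between the pads) lies 51 mm ahead of it; z points along the fingers, y is the line along which they close (so a half turn about z gives the same grasp; the last joint's range is limited). The gripper opens to 87 mm and grips with 3 to 60 N. Pads are 19 mm wide; open, the fingers measure 117 mm over their backs; the gripper's body (75 mm by 190 mm) begins 51 mm behind the grasp point.
Start: joints at [1.162, 0.332, -0.065, 1.46, 0.022, 1.35, -0.088], TCP at [235.207, -579.07, 292.276] pointing down, gripper open.
Joint ranges: [-2.6, 2.6], [-0.5, 2.12], [-1.47, 1.34], [0.16, 2.42], [-1.27, 4.41], [0.06, 2.06], [-2.6, 2.6]. Speed limits (rad/s): [2.22, 2.22, 2.79, 2.79, 3.14, 3.14, 3.14].

## Interface

Orientations are given as a 3x3 rotation matrix whose columns are the frame's x, y, z axes.
In Python, from station import r, optics, order gives the robot as it stands.
- The arm moves only by the tool apply_moves, never from a script. Its argument "commands" is a list of rows, each a list of 7 numbers: the shift along the tool's x, y, z normalised to -1 to 1, where 1 is 40 mm, then the turn, a rotation vector about the tool's x, y, z normalised to -1 to 1, where 1 is 0.12 rad, then the opening, from 0 (shut) to 1 (fully open). A call has 1 to 10 rows; each row shifts and turns the commanded pose from where the row before left it, along the tool's axes as they then stand; what a row does not reach is not made up. A row lasts 1/12 s, in which the tool goes at most 41.7 mm and 7.16 degrees, less where a joint would pass 70% of its speed; a pose out of reach is approached as far as the arm can. A call with a number of a shift or a turn outside -1 to 1 is refused whole. A call with a gripper value outside its range is refused whole. The fingers move at their own pace and stop on an object; "squeeze" is the grip in N (left out, the last holds). Time passes only in rows, so rows that do not move let the fingers close. It gives the time, the measured TCP pose, the force, the opening and the grip force at its end, in the units of the state.
- r.observe(): the state, without advancing time (a new reading comes with each control period).
- optics.read_camera(name): name is "scene" or "side" or "wrist"; returns the picture (400x640x3 uint8, red, green, blue); there is no depth.
- optics.get_calibration(name): a dict with "fx", "fy", "cx", "cy" (pixels), "R" (3x3) and "t" (3): a world point X has camera coordinates R X + t. Camera axes: x right, y down, z forward; pixel columns grow to the right and rows downward; lengths in mm; the calibration is good to about 2 mm. A picture is of the moment at which its call begins: read the wrist's pose just before it. get_calibration takes no time and is no camera call; for the wrist camera it gives the pose at the moment of the call.
- order.hand_in(): hands the job in; it is judged then, once.
The state is a dict: "time": time; "joint_pos": joint angles; "qvel": joint speeds; "tau": joint torques, N m; "tcp_pos": TCP position; "tool_rot": TCP orientation; "wrist_force": force on the tool from outside, world axes, zero at the start; "torque": the same for the moment, N m; "opening": finger opening in mm; "grip_force": force on a finger pad.
Only numpy, scipy, OpenCV 4.12 (cv2) and the standard library are available. Lean on these libraries where they do the work, as an engineer would, in place of code of your own. Each camera call takes 0.05 s, during which the arm holds its last target. There are 200 camera calls.

## Task

Stand the stray red-capped spice jar upright in the empty holder of the spice carousel and let go of it. Then take the carousel by its black top handle, lift it about 10 cm clear of the granite so that the stone beneath can be wiped, keeping it level with all four jars in their holders, hold it still up there for a few seconds, and finish while still holding it up. Do not disturb the skewer cup, the platter, the flipper or the lid lifter.

Things in the scene. Friction and masses are not known exactly. Their poses are not given: they have to be found in the camera images.
- carousel: loose stainless spice carousel: base disc 170 mm across, 8 mm thick; above it a tray 240 mm across, top 20 mm above the underside, with four round holders; 12 mm centre post, black handle on top; 156 mm high in all. About 0.5 kg empty, 0.8 kg full. Origin: centre of its underside, z up. The tray turns about the post with light friction; base, post and handle do not turn with it
- carousel_handle: black flat upright grip fixed on top of the carousel's post, on its axis: 56 mm long (its own x), 14 mm thick (its own y), 40 mm high (z); origin at the centre of its underside, 116 mm above the carousel's underside. Pinch it across its thickness, from above. Nothing else of the carousel or the jars is higher than 105 mm
- empty_holder (a point): the one holder without a jar: centre of its floor (tray top, 20 mm above the carousel's underside, 85 mm from the post's axis). Each holder is a thin steel collar, 51 mm inside diameter, 24 mm high above the tray; the four stand 90 degrees apart, at the start at 45 degrees to the handle's length. Fixed to the tray; z up, x away from the post
- holder_a (a point): floor centre of the holder 90 degrees anticlockwise (seen from above) from the empty one; holds jar_a
- holder_b (a point): floor centre of the holder opposite the empty one; holds jar_b
- holder_c (a point): floor centre of the holder 90 degrees clockwise from the empty one; holds jar_c
- stray_jar: closed glass spice jar with brick-red contents and a red cap, standing on the granite to the left or right of the carousel: glass 42 mm diameter, 68 mm high; cap 43 mm diameter above it, 85 mm tall in all, about 75 g; origin at the centre of its underside, z up
- jar_a: closed glass spice jar with yellow contents, plain aluminium-coloured cap, 42 mm diameter, cap 43 mm, 85 mm tall, about 75 g, loose, standing in its holder (holder_a) at the start; origin at the centre of its underside, z up
- jar_b: closed glass spice jar with green contents, plain aluminium-coloured cap, 42 mm diameter, cap 43 mm, 85 mm tall, about 75 g, loose, standing in its holder (holder_b) at the start; origin at the centre of its underside, z up
- jar_c: closed glass spice jar with dark brown contents, plain aluminium-coloured cap, 42 mm diameter, cap 43 mm, 85 mm tall, about 75 g, loose, standing in its holder (holder_c) at the start; origin at the centre of its underside, z up
- skewer_cup: blue ceramic cup 68 mm across, 70 mm high, with short bamboo skewers standing in it up to 122 mm high; on the side of the carousel opposite the stray jar; origin at the centre of its underside; leave alone
- platter: round white melamine platter 220 mm across, 22 mm high, out to the left or right; origin at the centre of its underside; leave alone
- flipper: black nylon flipper 300 mm long, lying flat along its own x, on the side opposite the platter; leave alone
- lid_lifter: small steel lid lifter with wooden grip, 205 mm long along its own x, 14 mm high, lying beyond the carousel; origin at the middle of its length, on its underside; leave alone
There are look-alikes about, which are no part of the job. Leave any turquoise look-alike of the jar_a alone.

How it is judged (in metres and radians):
On the way, in this order (a step that is already met when the one before it is completed fails the run):
1. the stray jar stands upright in the empty holder, let go, with the carousel still on the granite (horizontal distance between stray_jar and empty_holder below 0.01 m and z of stray_jar in the frame of empty_holder below 0.006 m and angle between stray_jar's own z axis and vertical below 0.15 rad and contact force between the fingers and stray_jar below 0.1 N and height (world z) of carousel below 0.01 m), for 0.2 s.
2. the carousel is held up by its handle, level and still, with all four jars in their holders, for 2 s (height (world z) of carousel between 0.06 and 0.16 m and angle between carousel's own z axis and vertical below 0.1 rad and linear speed of carousel below 0.03 m/s and angular speed of carousel below 0.15 rad/s and contact force between the fingers and carousel_handle above 1 N and horizontal distance between stray_jar and empty_holder below 0.01 m and z of stray_jar in the frame of empty_holder below 0.006 m and angle between each of stray_jar, jar_a, jar_b, jar_c's own z axis and vertical below 0.15 rad and horizontal distance between jar_a and holder_a below 0.01 m and z of jar_a in the frame of holder_a below 0.006 m and horizontal distance between jar_b and holder_b below 0.01 m and z of jar_b in the frame of holder_b below 0.006 m and horizontal distance between jar_c and holder_c below 0.01 m and z of jar_c in the frame of holder_c below 0.006 m), for 2 s.
At the end, for the whole second after the job is handed in: Carousel held by its handle (over 1 N), underside 60-160 mm above the granite, tilt under 0.10 rad, slower than 0.03 m/s and 0.15 rad/s, resting on nothing else; each of the four jars within 10 mm of its holder's centre, under 6 mm off its floor, tilt under 0.15 rad. Held so for 2 s before (all of step 2 and contact force between carousel and skewer_cup below 0.1 N and contact force between carousel and platter below 0.1 N and contact force between carousel and flipper below 0.1 N and contact force between carousel and lid_lifter below 0.1 N); the arm keeps its last pose, push and grip.
It fails at once if the carousel is tipped by more than 0.2 rad (angle between carousel's own z axis and vertical above 0.2 rad).
It fails at once if the skewer cup is pushed more than 20 mm or tipped (distance of skewer_cup from where it was at the start of the episode above 0.02 m or angle between skewer_cup's own z axis and vertical above 0.3 rad).
It fails at once if the platter is pushed more than 20 mm or tipped (distance of platter from where it was at the start of the episode above 0.02 m or angle between platter's own z axis and vertical above 0.3 rad).
It fails at once if the flipper is pushed more than 20 mm or tipped (distance of flipper from where it was at the start of the episode above 0.02 m or angle between flipper's own z axis and vertical above 0.3 rad).
It fails at once if the lid lifter is pushed more than 20 mm or tipped (distance of lid_lifter from where it was at the start of the episode above 0.02 m or angle between lid_lifter's own z axis and vertical above 0.3 rad).
It also fails if it takes over 69 s, if anything falls off the work surface, if the arm or the gripper's body presses on something with over 40 N, if the wrist force passes 120 N, or if a joint passes its speed limit or range.

## Working session

There is one attempt and no reset: what is moved stays moved. The work goes in short steps, Python scripts to look and compute and a tool call to move; the robot and the scene stay as the last step left them, time stands still between calls to the robot, and variables do not carry over. Pictures are saved under pics/ and viewed, at most 11 in all, crops included, and the job is handed in when it is done.

Besides the shell and the picture viewer there is one more tool, called after "Request:" in YAML: its name, and indented under it one key for each argument. apply_moves: Moves the arm, as the interface text tells. Scaled input: -1 to 1 covers 40 mm each way for a shift and 0.12 rad each way for a turn. Its arguments: {"type":"object","properties":{"commands":{"type":"array","items":{"type":"array","items":{"type":"number"}}},"squeeze":{"type":"number"}},"required":["commands"]}

```bash
mkdir -p pics; cat > h.py <<'E'
import numpy as np, cv2
from station import r, optics, order
def ray(name,u,v,z,c=None):
    c=c or optics.get_calibration(name); R=np.array(c["R"]);t=np.array(c["t"])
    o=-R.T@t; d=R.T@np.array([(u-c["cx"])/c["fx"],(v-c["cy"])/c["fy"],1])
    return o+d*(z-o[2])/d[2]
def proj(name,X,c=None):
    c=c or optics.get_calibration(name); p=np.array(c["R"])@np.array(X)+np.array(c["t"])
    return np.array([c["fx"]*p[0]/p[2]+c["cx"],c["fy"]*p[1]/p[2]+c["cy"]])
def snap(name,fn):
    im=np.array(optics.read_camera(name)); cv2.imwrite("pics/"+fn,im[:,:,::-1]); return im
E
python3 - <<'E'
from h import *
np.set_printoptions(precision=3,suppress=True)
a=snap("scene","s0.png");b=snap("side","d0.png");
s=r.observe();print(s["time"],s["tcp_pos"],s["tool_rot"])
for n in("scene","side","wrist"):
    c=optics.get_calibration(n);print(n,c["fx"],-np.array(c["R"]).T@np.array(c["t"]),np.array(c["R"])[2])
E
```

```text
0.1 [ 235.092 -578.843  291.542] [[ 0.926  0.376 -0.001]
 [ 0.376 -0.926  0.001]
 [-0.    -0.001 -1.   ]]
scene 434.36276959599076 [1289.624  163.14  1155.141] [-0.538 -0.115 -0.835]
side 364.5381534181964 [ 548.766  980.616 1146.698] [ 0.05  -0.691 -0.721]
wrist 348.89405789244904 [ 314.123 -547.962  383.753] [-0.284 -0.113 -0.952]
```

View pics/s0.png

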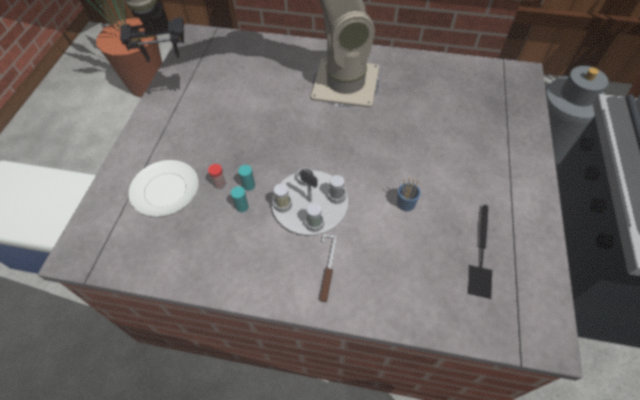

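View pics/d0.png

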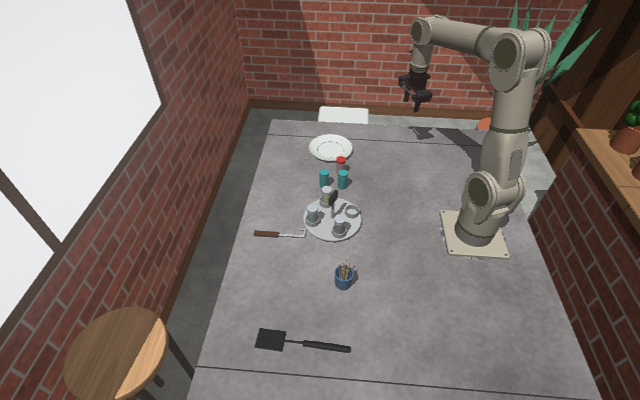

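Scene view: red-capped stray jar at (216,172), turquoise look-alikes at (247,175) and (240,198), carousel at (310,203) with handle at (308,178), cup at (408,195), platter at (164,188). In the side view the red jar is at (341,163), turquoise ones at (324,177) and (343,178), and the empty collar at (352,211). Only the red-capped one fits the stray jar. I'll measure and confirm in an enlarged crop.

```bash
python3 - <<'E'
from h import *
np.set_printoptions(precision=1,suppress=True)
ims={n:cv2.imread(f"pics/{f}0.png") for n,f in(("scene","s"),("side","d"))}
box={"scene":(150,150,350,240),"side":(280,140,380,250)}
out=[]
for n,im in ims.items():
    x0,y0,x1,y1=box[n]; h=cv2.cvtColor(im,cv2.COLOR_BGR2HSV).astype(int); 
    H,S,V=h[...,0],h[...,1],h[...,2]
    for nm,m in (("red",((H<6)|(H>174))&(S>150)&(V>120)),("turq",(H>80)&(H<98)&(S>90)),("black",(V<45))):
        mm=np.zeros_like(m);mm[y0:y1,x0:x1]=m[y0:y1,x0:x1]
        k,l,st,ce=cv2.connectedComponentsWithStats(mm.astype(np.uint8))
        for i in range(1,k):
            if st[i,4]>15: print(n,nm,st[i],ce[i],ray(n,*ce[i],{"red":80,"turq":45,"black":140}[nm])[:2])
    out.append(cv2.resize(im[y0:y1,x0:x1],None,fx=3.9 if n=="scene" else 3,fy=3.9 if n=="scene" else 3,interpolation=cv2.INTER_CUBIC))
for n,p in (("side",(352,211)),): print("empty~",ray(n,*p,44))
cv2.imwrite("pics/c0.png",out[0]);cv2.imwrite("pics/c1.png",cv2.resize(out[1],None,fx=1.7,fy=1.7))
E
```

```text
scene red [210 165  11  10  76] [214.6 169.6] [ 548.4 -327.8]
scene turq [231 165  22  46 460] [242.7 186.6] [ 572.4 -235.5]
side red [337 156   8   7  40] [340.3 159. ] [ 551.  -326.3]
side turq [320 169   9  19 129] [323.3 176.9] [ 622.  -235.9]
side turq [338 170  10  19 146] [342.2 178.5] [ 536.8 -232.6]
empty~ [489.2 -39.9  44. ]
```

View pics/c0.png

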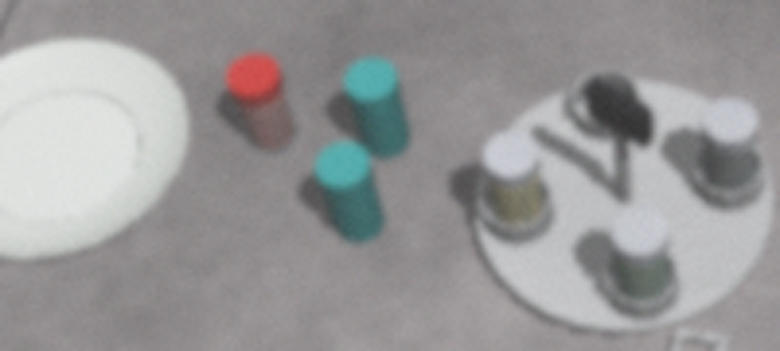

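View pics/c1.png

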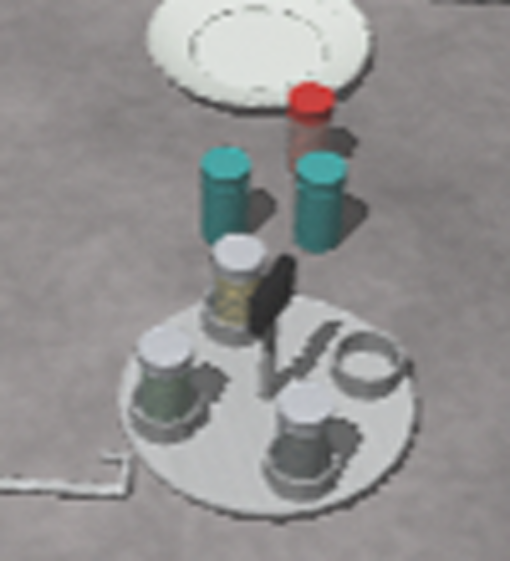

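```bash
python3 - <<'E'
from h import *
np.set_printoptions(precision=1,suppress=True)
for k,a,b in(("A",(281,189),(326.9,189)),("B",(314.1,208.5),(312.4,207.5)),("C",(337.2,180.5),(339.8,218.3))):
    print(k,ray("scene",*a,105),ray("side",*b,105))
print("coll",ray("side",352.4,210,44))
# handle blob axis in side + scene
for n,f,bx in(("scene","s",(290,160,325,190)),("side","d",(325,185,342,208))):
    im=cv2.imread(f"pics/{f}0.png"); x0,y0,x1,y1=bx
    m=(im[y0:y1,x0:x1].max(2)<75).astype(np.uint8)
    k,l,st,ce=cv2.connectedComponentsWithStats(m);i=1+st[1:,4].argmax();print(n,st[i],ce[i]+[x0,y0],ray(n,*(ce[i]+[x0,y0]),136))
print([proj(n,[0,0,0]) for n in("scene","side")])
c=optics.get_calibration("wrist");s=r.observe();R=np.array(s["tool_rot"]);t=np.array(s["tcp_pos"])
print("cam in tool",R.T@(-np.array(c["R"]).T@np.array(c["t"])-t),(R.T@np.array(c["R"]).T))
E
```

```text
A [ 599.4 -100.3  105. ] [597.8 -97.2 105. ]
B [648.3   8.8 105. ] [647.3  11.8 105. ]
C [539.5  57.2 105. ] [538.   58.5 105. ]
coll [487.6 -45.7  44. ]
scene [ 11  11  15  15 138] [308.1 178.2] [568.7 -24.  136. ]
side [ 4  5  9 16 87] [332.7 197.7] [570.4 -18.6 136. ]
[array([345.4,  82.7]), array([471.8, 233.5])]
cam in tool [ 84.8   1.  -92.2] [[ 0.  -1.  -0.3]
 [ 1.   0.  -0. ]
 [ 0.  -0.3  1. ]]
```

The crop confirms it: red-capped jar at crop (255,75), world ≈(549,-327). Only this one has a red cap; the other two are turquoise. The carousel centre is ≈(569,-20.5), and caps A/B/C sit 85 mm from it. The empty holder is ≈(490,-51), and the handle's length runs at ≈66°. The tool's y axis already lies along the holder's tangent, so I'll keep this yaw and go above the jar.

Request:
apply_moves:
  commands:
    - [0.8,-0.24,0,0,0,0,1]
    - [0.8,-0.24,0,0,0,0,1]
    - [0.8,-0.24,0,0,0,0,1]
    - [0.8,-0.24,0,0,0,0,1]
    - [0.8,-0.24,0,0,0,0,1]
    - [0.8,-0.24,0,0,0,0,1]
    - [0.8,-0.24,0,0,0,0,1]
    - [0.8,-0.24,0,0,0,0,1]
    - [0.8,-0.24,0,0,0,0,1]
    - [0.8,-0.24,0,0,0,0,1]

```text
time: 0.93
tcp_pos: [496.5, -368.5, 292.0]
tool_rot: [[0.927, 0.376, -0.0], [0.376, -0.927, 0.0], [-0.0, -0.0, -1.0]]
wrist_force: [0.2, 0.5, -0.5]
opening: 87.2
grip_force: 0.0
```

Request:
apply_moves:
  commands:
    - [0.8,-0.24,0.3,0,0,0,1]
    - [0.8,-0.24,0.5,0,0,0,1]
    - [0,0,0.5,0,0,0,1]
    - [0,0,0,0,0,0,1]
    - [0,0,0,0,0,0,1]

```text
time: 1.35
tcp_pos: [547.0, -327.8, 239.2]
tool_rot: [[0.926, 0.376, -0.003], [0.376, -0.926, 0.001], [-0.002, -0.002, -1.0]]
wrist_force: [0.4, -0.3, -0.0]
opening: 86.9
grip_force: 0.0
```

```bash
cat >> h.py <<'E'
def todo(x,y,z=None):
    s=r.observe();R=np.array(s["tool_rot"]);p=np.array(s["tcp_pos"]);d=np.array([x,y,p[2] if z is None else z])-p
    print("t",s["time"],"tcp",p,"yaw_y",np.degrees(np.arctan2(R[1,1],R[0,1])),"tilt",R[:2,2],"units",(R.T@d)/40,"open",s["opening"],"F",s["wrist_force"])
E
python3 - <<'E'
from h import *
np.set_printoptions(precision=3,suppress=True)
c=optics.get_calibration("wrist");im=snap("wrist","w1.png")
h=cv2.cvtColor(im,cv2.COLOR_RGB2HSV).astype(int);H,S,V=h[...,0],h[...,1],h[...,2]
m=(((H<6)|(H>174))&(S>150)&(V>110)).astype(np.uint8)
k,l,st,ce=cv2.connectedComponentsWithStats(m);i=1+st[1:,4].argmax()
print(st[i],ce[i],ray("wrist",*ce[i],83,c))
todo(549,-327,111)
E
```

```text
[ 298  174   57   55 2401] [325.736 201.445] [ 550.535 -327.27    83.   ]
t 1.4 tcp [ 547.043 -328.774  240.623] yaw_y -67.9698240740748 tilt [-0.001 -0.   ] units [ 0.064 -0.023  3.241] open 86.94684777016943 F [-0.213 -1.543  0.813]
```

View pics/w1.png

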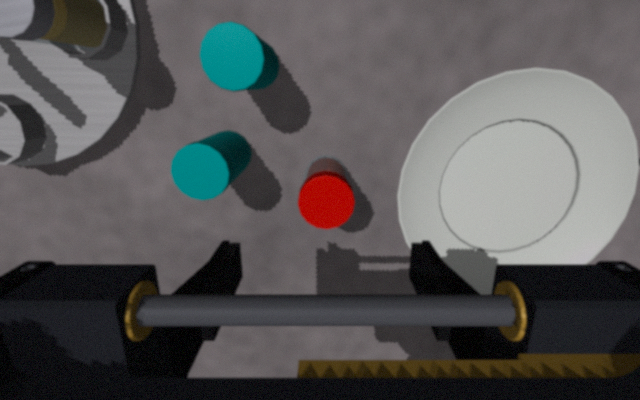

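The wrist view shows the red cap centred at (326,201), midway between the fingers (326). Turquoise jars at (200,170) and (233,55), and the platter, are all clear. Descend and grip.

Request:
apply_moves:
  commands:
    - [0.09,0,0.5,0,0,0,1]
    - [0,0,0.5,0,0,0,1]
    - [0,0,0.5,0,0,0,1]
    - [0,0,0.5,0,0,0,1]
    - [0,0,0.5,0,0,0,1]
    - [0,0,0.4,0,0,0,1]
    - [0,0,0.3,0,0,0,1]
    - [0,0,0,0,0,0,1]
    - [0,0,0,0,0,0,1]
  squeeze: 12

```text
time: 2.15
tcp_pos: [550.9, -327.4, 113.1]
tool_rot: [[0.927, 0.375, 0.0], [0.375, -0.927, -0.001], [0.0, 0.001, -1.0]]
wrist_force: [1.2, -0.0, 0.4]
opening: 87.0
grip_force: 0.0
```

Request:
apply_moves:
  commands:
    - [0,0,0,0,0,0,0.3]
    - [0,0,0,0,0,0,0.3]
    - [0,0,0,0,0,0,0.3]
    - [0,0,0,0,0,0,0.3]
    - [0,0,0,0,0,0,0.3]
    - [0,0,0,0,0,0,0.3]
    - [0,0,0,0,0,0,0.3]
    - [0,0,0,0,0,0,0.3]

```text
time: 2.82
tcp_pos: [551.0, -326.5, 112.3]
tool_rot: [[0.927, 0.376, 0.0], [0.376, -0.927, -0.0], [-0.0, 0.0, -1.0]]
wrist_force: [-0.4, -0.8, 0.8]
opening: 42.0
grip_force: 12.1
```

Request:
apply_moves:
  commands:
    - [0,0,-0.4,0,0,0,0.3]
    - [0,0,-0.6,0,0,0,0.3]
    - [0,0,-0.7,0,0,0,0.3]
    - [0,0,-0.7,0,0,0,0.3]
    - [0,0,-0.6,0,0,0,0.3]
    - [0,0,0,0,0,0,0.3]

```text
time: 3.32
tcp_pos: [552.7, -327.2, 238.0]
tool_rot: [[0.926, 0.376, 0.007], [0.376, -0.927, -0.004], [0.005, 0.006, -1.0]]
wrist_force: [0.8, -0.6, 0.0]
opening: 42.0
grip_force: 12.0
```

Request:
apply_moves:
  commands:
    - [0.1,-0.6,0,0,0,0,0.3]
    - [0.1,-0.8,0,0,0,0,0.3]
    - [0.1,-0.8,0,0,0,0,0.3]
    - [0.1,-0.8,0,0,0,0,0.3]
    - [0.15,-0.8,0,0,0,0,0.3]
    - [0.15,-0.8,0,0,0,0,0.3]
    - [0.15,-0.8,0,0,0,0,0.3]
    - [0.15,-0.8,0,0,0,0,0.3]
    - [0.1,-0.6,0,0,0,0,0.3]
    - [0.07,-0.15,0,0,0,0,0.3]

```text
time: 4.15
tcp_pos: [488.7, -47.0, 232.1]
tool_rot: [[0.925, 0.381, -0.0], [0.381, -0.925, 0.001], [-0.0, -0.001, -1.0]]
wrist_force: [0.3, -0.0, -0.1]
opening: 42.4
grip_force: 12.0
```

Request:
apply_moves:
  commands:
    - [0,0,0,0,0,0,0.3]
    - [0,0,0,0,0,0,0.3]
    - [0,0,0,0,0,0,0.3]

```text
time: 4.4
tcp_pos: [489.8, -52.8, 232.0]
tool_rot: [[0.927, 0.375, -0.0], [0.375, -0.927, -0.0], [-0.0, 0.0, -1.0]]
wrist_force: [-0.7, -0.5, -1.4]
opening: 42.2
grip_force: 12.0
```

```bash
python3 - <<'E'
from h import *
np.set_printoptions(precision=3,suppress=True)
todo(490,-51)
c=optics.get_calibration("wrist");np.save("cw.npy",c,allow_pickle=True);im=snap("wrist","w2.png");sd=snap("side","d2.png")
cr=cv2.resize(sd[170:250,295:395],None,fx=4,fy=4,interpolation=cv2.INTER_CUBIC)
o=np.zeros((400+0,800,3),np.uint8);w=cv2.resize(im,(400,250));o[:250,:400]=w;o[:320,400:]=cr;cv2.imwrite("pics/m2.png",o[:,:,::-1])
E
```

```text
t 4.4 tcp [489.799 -52.798 232.033] yaw_y -67.99904042833306 tilt [-0. -0.] units [ 0.021 -0.04  -0.   ] open 42.20316667693698 F [-0.708 -0.46  -1.369]
```

View pics/m2.png

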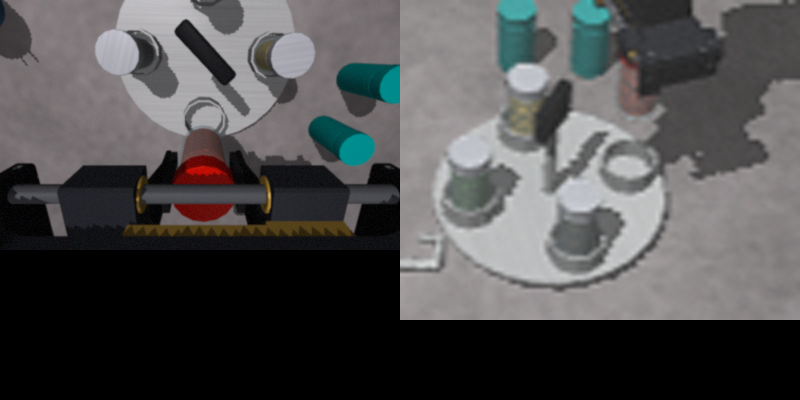

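The wrist view shows the collar at (206,118) in the montage, with the held jar just before it; cap C is at (120,51), cap A at (287,54), and the handle runs from (182,27) to (230,76). The side view shows the empty collar at (628,165). Next I'll fit the collar and caps numerically.

```bash
python3 - <<'E'
from h import *
np.set_printoptions(precision=1,suppress=True)
im=cv2.imread("pics/w2.png");c=np.load("cw.npy",allow_pickle=True).item()
h=cv2.cvtColor(im,cv2.COLOR_BGR2HSV).astype(int)
# caps (bright bluish-lilac) 
for nm,(x0,y0,x1,y1) in(("C",(145,35,235,130)),("A",(425,40,510,130))):
    g=im[y0:y1,x0:x1].astype(int);m=((g[...,0]-g[...,1]>8)&(g.min(2)>120)).astype(np.uint8)
    k,l,st,ce=cv2.connectedComponentsWithStats(m);i=1+st[1:,4].argmax();(cc,rad)=cv2.minEnclosingCircle(np.argwhere(l==i)[:,::-1].astype(np.float32))
    print(nm,st[i],ce[i]+[x0,y0],np.array(cc)+[x0,y0],rad,ray("wrist",*(ce[i]+[x0,y0]),105,c))
x0,y0,x1,y1=270,20,390,150
m=(im[y0:y1,x0:x1].max(2)<60).astype(np.uint8);k,l,st,ce=cv2.connectedComponentsWithStats(m);i=1+st[1:,4].argmax()
b=cv2.minAreaRect(np.argwhere(l==i)[:,::-1].astype(np.float32));p=cv2.boxPoints(b)+[x0,y0]
W=np.array([ray("wrist",*q,156,c)[:2] for q in p]);print("handle",W.mean(0),W);
cr=im[140:260,260:400];cv2.imwrite("pics/c2.png",cv2.resize(cr,None,fx=5,fy=5,interpolation=cv2.INTER_CUBIC))
for X in((490,-51.5),):
  # predicted collar rim px
  e=[proj("wrist",[X[0]+26*np.cos(a),X[1]+26*np.sin(a),44],c) for a in np.radians([21.4,111.4,-68.6])];print(np.array(e),(np.array(e)-[260,140])*5)
E
```

```text
C [   7   12   70   74 3051] [187.1  81.4] [187.4  82.6] 37.5837287902832 [541.2  55.8 105. ]
A [   9   13   70   72 2515] [467.8  87.2] [469.   88.5] 37.13835525512695 [ 601.1 -100.6  105. ]
handle [570.3 -23.2] [[575.8   4.5]
 [586.8  -1.6]
 [565.3 -50.7]
 [553.1 -45. ]]
[[323.3 162.7]
 [291.9 192.9]
 [354.  193.6]] [[316.3 113.4]
 [159.7 264.3]
 [469.8 267.8]]
```

View pics/c2.png

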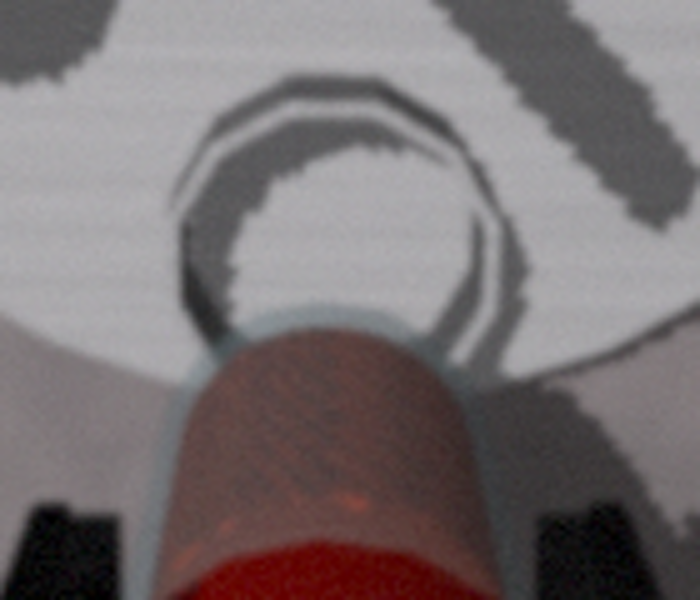

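```bash
python3 - <<'E'
from h import *
np.set_printoptions(precision=1,suppress=True)
c=np.load("cw.npy",allow_pickle=True).item()
im=cv2.imread("pics/w2.png")
u=np.array([.927,.375]);t=np.array([.375,-.927]);P=np.array([489.8,-52.8])
f=lambda q,z:((proj("wrist",[*q,z],c))-[260,140])*5
print("jar bottom inward pt, centre",f(P+21*u,120),f(P,120),"L/R",f(P-21*t,120),f(P+21*t,120))
g=lambda x,y,z:ray("wrist",260+x/5,140+y/5,z,c)[:2]
L,R,T=g(184,250,44),g(495,250,44),g(338,100,44)
M=(L+R)/2;print("rim L R T",L,R,T,"width",np.linalg.norm(R-L),"centre from T",T-26*u,"rel tcp along x,y tool",(T-26*u-P)@u,(M-P)@t)
E
```

```text
jar bottom inward pt, centre [319.2 285.7] [319.4 444.3] L/R [153.1 444.2] [485.6 444.5]
rim L R T [484.4 -30.2] [503.9 -78.4] [517.6 -44.5] width 51.998731228770666 centre from T [493.5 -54.2] rel tcp along x,y tool 2.8931641548906883 2.9993840093411537
```

Request:
apply_moves:
  commands:
    - [0.07,0.05,0.2,0,0,0,0.3]
    - [0,0,0.4,0,0,0,0.3]
    - [0,0,0.4,0,0,0,0.3]
    - [0,0,0.4,0,0,0,0.3]
    - [0,0,0.2,0,0,0,0.3]
    - [0,0,0,0,0,0,0.3]
    - [0,0,0,0,0,0,0.3]
    - [0,0,0,0,0,0,0.3]

```text
time: 5.17
tcp_pos: [493.6, -52.3, 169.0]
tool_rot: [[0.927, 0.376, 0.001], [0.376, -0.927, -0.0], [0.001, 0.001, -1.0]]
wrist_force: [-0.7, 0.2, -0.3]
opening: 42.1
grip_force: 12.0
```

```bash
python3 - <<'E'
from h import *
np.set_printoptions(precision=3,suppress=True)
todo(490,-51)
im=snap("wrist","w3.png");sd=snap("side","d3.png");sc=snap("scene","s3.png")
o=np.zeros((500,800,3),np.uint8)
o[:360,:420]=cv2.resize(im[130:250,250:390],None,fx=3,fy=3,interpolation=cv2.INTER_CUBIC)
o[:360,430:790]=cv2.resize(sd[190:226,334:370],None,fx=10,fy=10,interpolation=cv2.INTER_CUBIC)
cv2.imwrite("pics/m3.png",o[:370,:,::-1])
E
```

```text
t 5.1667 tcp [493.611 -52.271 168.973] yaw_y -67.90724277809227 tilt [ 0.001 -0.   ] units [-0.072 -0.063 -0.   ] open 42.06900146796311 F [-0.717  0.176 -0.307]
```

View pics/m3.png

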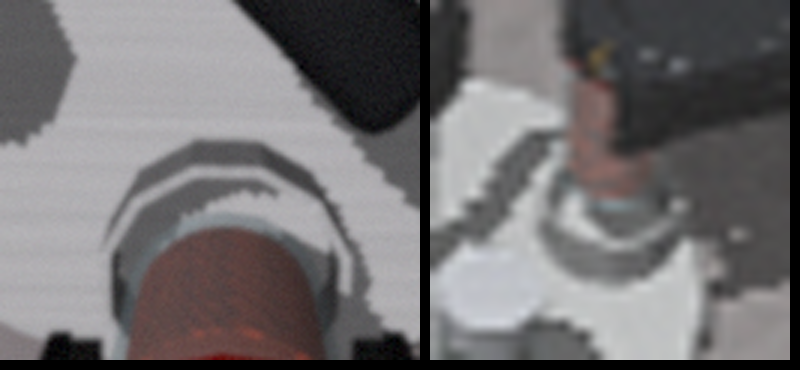

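```bash
python3 - <<'E'
from h import *
np.set_printoptions(precision=1,suppress=True)
P=np.array([493.6,-52.3]);u=np.array([.927,.376]);t=np.array([.376,-.927])
c=optics.get_calibration("wrist")
for n,x,y,z,rad in(("rimT",228,172,44,26),("jarT",222,213,57,21),("rimL",113,290,44,0),("rimR",347,290,44,0),("jarL",120,330,57,0),("jarR",333,330,57,0)):
    w=ray("wrist",250+x/3,130+y/3,z,c)[:2]-P; print(n,w@u-rad,w@t)
# side: rim and jar base along image
c=optics.get_calibration("side")
for n,x,y,z in(("rimL",543,205,44),("rimR",688,205,44),("rimTopFar",615,172,44),("rimNear",612,248,44),("jarL",568,190,57),("jarR",652,190,57)):
    w=ray("side",334+(x-430)/10,190+y/10,z,c)[:2];print(n,w,(w-P)@u,(w-P)@t)
E
```

```text
rimT -2.2531204023089373 1.2614891096889091
jarT -2.343397254735745 0.018985952172799355
rimL -3.677655346362264 -24.399318919804706
rimR -3.59930868675307 27.923320542952105
jarL -7.553307937546043 -21.69051019595395
jarR -7.484777792533474 23.655485409888204
rimL [516.7 -40.3] 25.932834565483535 -2.487375285420889
rimR [457.2 -45.6] -31.202529394494018 -19.908527630568095
rimTopFar [487.5 -61.5] -9.109246191131385 6.273153559775028
rimNear [487.9 -19. ] 7.2713116363084636 -33.022577521672645
jarL [507.2 -37.4] 18.163687982514205 -8.665132064723464
jarR [473.  -40.5] -14.672158486516123 -18.674630872377353
```

The wrist view shows the jar base nearly concentric with the collar: rim 113–347, glass 120–333, x offset about 0 and y offset about 1 mm. The side view agrees within its coarse pixels. Lower slowly.

Request:
apply_moves:
  commands:
    - [-0.02,0.02,0.15,0,0,0,0.3]
    - [0,0,0.15,0,0,0,0.3]
    - [0,0,0.12,0,0,0,0.3]
    - [0,0,0.1,0,0,0,0.3]
    - [0,0,0.1,0,0,0,0.3]
    - [0,0,0,0,0,0,0.3]
    - [0,0,0,0,0,0,0.3]

```text
time: 5.9
tcp_pos: [492.5, -53.1, 143.2]
tool_rot: [[0.926, 0.376, -0.001], [0.376, -0.926, 0.0], [-0.0, -0.0, -1.0]]
wrist_force: [-0.3, 0.3, -0.1]
opening: 41.9
grip_force: 12.0
```

Request:
apply_moves:
  commands:
    - [0,0,0.08,0,0,0,0.3]
    - [0,0,0.08,0,0,0,0.3]
    - [0,0,0.06,0,0,0,0.3]
    - [0,0,0.03,0,0,0,0.3]
    - [0,0,0,0,0,0,0.3]
    - [0,0,0,0,0,0,0.3]
    - [0,0,0,0,0,0,0.3]

```text
time: 6.48
tcp_pos: [492.7, -53.1, 133.6]
tool_rot: [[0.926, 0.376, 0.0], [0.376, -0.926, -0.0], [0.0, 0.0, -1.0]]
wrist_force: [0.0, 1.3, -0.9]
opening: 42.3
grip_force: 12.0
```

Request:
apply_moves:
  commands:
    - [0,0,0.03,0,0,0,0.3]
    - [0,0,0,0,0,0,0.3]
    - [0,0,0,0,0,0,0.6]
    - [0,0,0,0,0,0,0.8]
    - [0,0,0,0,0,0,0.9]
    - [0,0,0,0,0,0,0.9]
    - [0,0,0,0,0,0,0.9]
    - [0,0,0,0,0,0,0.9]
    - [0,0,0,0,0,0,0.9]
    - [0,0,0,0,0,0,0.9]

```text
time: 7.32
tcp_pos: [492.6, -53.1, 132.3]
tool_rot: [[0.926, 0.376, 0.0], [0.376, -0.926, -0.0], [0.0, 0.0, -1.0]]
wrist_force: [-1.1, 0.5, 0.3]
opening: 77.2
grip_force: 0.0
```

Request:
apply_moves:
  commands:
    - [0,0,-0.3,0,0,0,0.9]
    - [0,0,-0.5,0,0,0,0.9]
    - [0,0,-0.6,0,0,0,0.9]
    - [0,0,-0.7,0,0,0,0.9]
    - [0,0,-0.7,0,0,0,0.9]
    - [0,0,-0.7,0,0,0,0.9]
    - [0,0,-0.5,0,0,0,0.9]
    - [0,0,0,0,0,0,0.9]
    - [0,0,0,0,0,0,0.9]

```text
time: 8.07
tcp_pos: [493.0, -53.1, 294.0]
tool_rot: [[0.926, 0.376, 0.003], [0.376, -0.926, -0.001], [0.002, 0.002, -1.0]]
wrist_force: [1.2, -0.3, -1.0]
opening: 78.2
grip_force: 0.0
```

```bash
python3 - <<'E'
from h import *
np.set_printoptions(precision=3,suppress=True)
todo(570.3,-22.2,288)
c=optics.get_calibration("wrist");np.save("cw.npy",c,allow_pickle=True);im=snap("wrist","w4.png")
E
```

```text
t 8.0667 tcp [493.031 -53.051 294.031] yaw_y -67.89073335345537 tilt [ 0.003 -0.001] units [2.08  0.012 0.156] open 78.20541842278932 F [ 1.217 -0.331 -0.989]
```

View pics/w4.png

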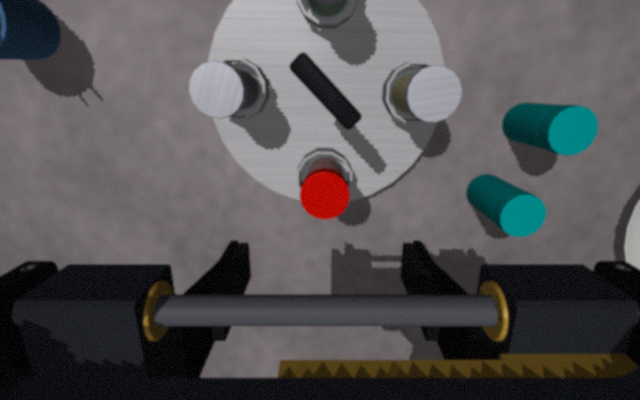

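The red cap is at (325,193), standing in its collar like jars A (433,93) and C (217,90). The handle runs from (298,57) to (352,122). I'll measure it.

```bash
python3 - <<'E'
from h import *
np.set_printoptions(precision=1,suppress=True)
im=cv2.imread("pics/w4.png");c=np.load("cw.npy",allow_pickle=True).item()
x0,y0,x1,y1=275,35,375,145
m=(im[y0:y1,x0:x1].max(2)<50).astype(np.uint8);k,l,st,ce=cv2.connectedComponentsWithStats(m);i=1+st[1:,4].argmax()
p=cv2.boxPoints(cv2.minAreaRect(np.argwhere(l==i)[:,::-1].astype(np.float32)))+[x0,y0]
W=np.array([ray("wrist",*q,150,c)[:2] for q in p]);d=[W[1]-W[0],W[2]-W[1]];print(W.mean(0),[(np.linalg.norm(e),np.degrees(np.arctan2(e[1],e[0]))) for e in d])
h=cv2.cvtColor(im,cv2.COLOR_BGR2HSV).astype(int);m=(((h[...,0]<6)|(h[...,0]>174))&(h[...,1]>150)&(h[...,2]>110)).astype(np.uint8)
k,l,st,ce=cv2.connectedComponentsWithStats(m);i=1+st[1:,4].argmax();print("red",ce[i],ray("wrist",*ce[i],103,c))
E
```

```text
[570.  -23.3] [(np.float64(12.475645484769542), np.float64(-28.276321383310595)), (np.float64(55.132208249556925), np.float64(-113.94576872947962))]
red [324.4 194.6] [492.3 -53.8 103. ]
```

Request:
apply_moves:
  commands:
    - [0.4,0,0,0,0,0,0.9]
    - [0.6,0,0,0,0,0,0.9]
    - [0.6,0,0,0,0,0,0.9]
    - [0.48,0,0,0,0,0,0.9]
    - [0,0,0,0,0,0,0.9]

```text
time: 8.53
tcp_pos: [571.2, -19.9, 290.5]
tool_rot: [[0.926, 0.378, -0.002], [0.378, -0.926, 0.002], [-0.001, -0.002, -1.0]]
wrist_force: [-0.4, 1.0, 0.1]
opening: 78.4
grip_force: 0.0
```

Request:
apply_moves:
  commands:
    - [0,0,0,0,0,-0.8,0.9]
    - [0,0,0,0,0,-0.8,0.9]
    - [0,0,0,0,0,-0.8,0.9]
    - [0,0,0,0,0,-0.8,0.9]
    - [0,0,0,0,0,-0.8,0.9]
    - [0,0,0,0,0,-0.8,0.9]
    - [0,0,0,0,0,-0.8,0.9]
    - [0,0,0,0,0,-0.8,0.9]
    - [0,0,0,0,0,0,0.9]
    - [0,0,0,0,0,0,0.9]

```text
time: 9.37
tcp_pos: [569.1, -22.1, 291.5]
tool_rot: [[0.408, 0.913, -0.001], [0.913, -0.408, -0.0], [-0.001, -0.001, -1.0]]
wrist_force: [1.6, 0.1, 0.1]
opening: 78.5
grip_force: 0.0
```

```bash
python3 - <<'E'
from h import *
np.set_printoptions(precision=3,suppress=True)
todo(570.3,-22.5,189)
c=optics.get_calibration("wrist");im=snap("wrist","w5.png")[:,:,::-1]
x0,y0,x1,y1=255,120,395,240
m=(im[y0:y1,x0:x1].max(2)<50).astype(np.uint8);k,l,st,ce=cv2.connectedComponentsWithStats(m);i=1+st[1:,4].argmax()
p=cv2.boxPoints(cv2.minAreaRect(np.argwhere(l==i)[:,::-1].astype(np.float32)))+[x0,y0];print(st[i],p)
W=np.array([ray("wrist",*q,153,c)[:2] for q in p]);d=[W[1]-W[0],W[2]-W[1]];print(W.mean(0),[(np.linalg.norm(e),np.degrees(np.arctan2(e[1],e[0]))) for e in d])
E
```

```text
t 9.3667 tcp [569.121 -22.115 291.53 ] yaw_y -24.072518202133534 tilt [-0.001 -0.   ] units [0.005 0.034 2.563] open 78.54311566521207 F [1.556 0.072 0.117]
[  62   46   19   74 1346] [[317. 166.]
 [335. 166.]
 [335. 239.]
 [317. 239.]]
[573.152 -15.975] [(np.float64(12.123075407658966), np.float64(-23.991084666215805)), (np.float64(53.55824137640092), np.float64(-113.5288636206134))]
```

View pics/w5.png

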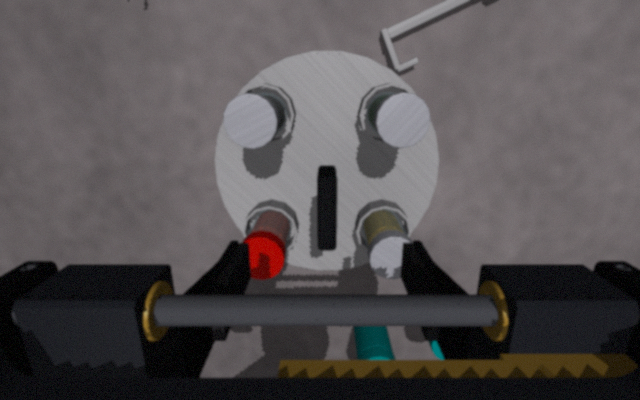

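The handle is aligned vertically in the wrist image, columns 317–335 (gap centre 326), rows 166–249. The red jar at (264,255) and cap A at (388,255) sit to either side, clear of the descent. Descend onto the handle and grip.

Request:
apply_moves:
  commands:
    - [0.04,0.03,0.3,0,0,0,0.9]
    - [0,0,0.4,0,0,0,0.9]
    - [0,0,0.4,0,0,0,0.9]
    - [0,0,0.4,0,0,0,0.9]
    - [0,0,0.4,0,0,0,0.9]
    - [0,0,0.35,0,0,0,0.9]
    - [0,0,0.3,0,0,0,0.9]
    - [0,0,0,0,0,0,0.9]
    - [0,0,0,0,0,0,0.9]
  squeeze: 45

```text
time: 10.17
tcp_pos: [571.1, -20.8, 189.6]
tool_rot: [[0.406, 0.914, -0.001], [0.914, -0.406, 0.0], [-0.0, -0.001, -1.0]]
wrist_force: [0.1, 0.3, 0.6]
opening: 78.4
grip_force: 0.0
```

Request:
apply_moves:
  commands:
    - [0,0,0,0,0,0,0.6]
    - [0,0,0,0,0,0,0.4]
    - [0,0,0,0,0,0,0.25]
    - [0,0,0,0,0,0,0.2]
    - [0,0,0,0,0,0,0.1]
    - [0,0,0,0,0,0,0]
    - [0,0,0,0,0,0,0]
    - [0,0,0,0,0,0,0]
    - [0,0,0,0,0,0,0]
    - [0,0,0,0,0,0,0]

```text
time: 11.0
tcp_pos: [571.4, -20.9, 190.2]
tool_rot: [[0.405, 0.914, -0.0], [0.914, -0.405, -0.0], [-0.0, -0.0, -1.0]]
wrist_force: [1.1, -0.0, -0.8]
opening: 19.6
grip_force: 0.0
```

Request:
apply_moves:
  commands:
    - [0,0,0,0,0,0,0]
    - [0,0,0,0,0,0,0]
    - [0,0,0,0,0,0,0]
    - [0,0,0,0,0,0,0]

```text
time: 11.33
tcp_pos: [571.1, -20.6, 190.0]
tool_rot: [[0.405, 0.914, -0.001], [0.914, -0.405, 0.0], [-0.0, -0.001, -1.0]]
wrist_force: [-3.1, 0.9, -0.4]
opening: 13.4
grip_force: 45.0
```

Request:
apply_moves:
  commands:
    - [0,0,-0.04,0,0,0,0]
    - [0,0,-0.08,0,0,0,0]
    - [0,0,-0.1,0,0,0,0]
    - [0,0,-0.1,0,0,0,0]
    - [0,0,-0.1,0,0,0,0]
    - [0,0,-0.06,0,0,0,0]
    - [0,0,0,0,0,0,0]

```text
time: 11.92
tcp_pos: [571.8, -20.9, 210.3]
tool_rot: [[0.405, 0.914, 0.001], [0.914, -0.405, -0.0], [0.0, 0.001, -1.0]]
wrist_force: [0.2, 0.4, -7.9]
opening: 13.4
grip_force: 45.0
```

Full weight (7.9 N) is on the wrist. Continue the lift gently.

Request:
apply_moves:
  commands:
    - [0,0,-0.1,0,0,0,0]
    - [0,0,-0.2,0,0,0,0]
    - [0,0,-0.25,0,0,0,0]
    - [0,0,-0.3,0,0,0,0]
    - [0,0,-0.3,0,0,0,0]
    - [0,0,-0.3,0,0,0,0]
    - [0,0,-0.25,0,0,0,0]
    - [0,0,-0.2,0,0,0,0]
    - [0,0,-0.1,0,0,0,0]
    - [0,0,0,0,0,0,0]

```text
time: 12.75
tcp_pos: [571.8, -20.8, 290.5]
tool_rot: [[0.405, 0.914, 0.002], [0.914, -0.405, -0.0], [0.0, 0.002, -1.0]]
wrist_force: [0.1, -0.0, -7.3]
opening: 13.8
grip_force: 45.0
```

Request:
apply_moves:
  commands:
    - [0,0,0,0,0,0,0]
    - [0,0,0,0,0,0,0]
    - [0,0,0,0,0,0,0]
    - [0,0,0,0,0,0,0]
    - [0,0,0,0,0,0,0]
    - [0,0,0,0,0,0,0]
    - [0,0,0,0,0,0,0]
    - [0,0,0,0,0,0,0]
    - [0,0,0,0,0,0,0]
    - [0,0,0,0,0,0,0]

```text
time: 13.58
tcp_pos: [571.5, -20.8, 289.5]
tool_rot: [[0.405, 0.914, 0.0], [0.914, -0.405, -0.0], [0.0, 0.0, -1.0]]
wrist_force: [0.9, -0.3, -8.1]
opening: 13.9
grip_force: 45.0
```

Request:
apply_moves:
  commands:
    - [0,0,0,0,0,0,0]
    - [0,0,0,0,0,0,0]
    - [0,0,0,0,0,0,0]
    - [0,0,0,0,0,0,0]
    - [0,0,0,0,0,0,0]
    - [0,0,0,0,0,0,0]
    - [0,0,0,0,0,0,0]
    - [0,0,0,0,0,0,0]
    - [0,0,0,0,0,0,0]
    - [0,0,0,0,0,0,0]

```text
time: 14.42
tcp_pos: [571.4, -20.9, 289.4]
tool_rot: [[0.405, 0.914, 0.0], [0.914, -0.405, -0.0], [-0.0, 0.0, -1.0]]
wrist_force: [-0.9, -0.0, -7.3]
opening: 13.4
grip_force: 45.0
```

Request:
apply_moves:
  commands:
    - [0,0,0,0,0,0,0]
    - [0,0,0,0,0,0,0]
    - [0,0,0,0,0,0,0]
    - [0,0,0,0,0,0,0]
    - [0,0,0,0,0,0,0]
    - [0,0,0,0,0,0,0]
    - [0,0,0,0,0,0,0]
    - [0,0,0,0,0,0,0]
    - [0,0,0,0,0,0,0]
    - [0,0,0,0,0,0,0]

```text
time: 15.25
tcp_pos: [571.5, -20.8, 289.5]
tool_rot: [[0.405, 0.914, 0.0], [0.914, -0.405, -0.0], [-0.0, 0.0, -1.0]]
wrist_force: [-0.0, -0.1, -7.7]
opening: 13.7
grip_force: 45.0
```

Request:
apply_moves:
  commands:
    - [0,0,0,0,0,0,0]
    - [0,0,0,0,0,0,0]
    - [0,0,0,0,0,0,0]
    - [0,0,0,0,0,0,0]
    - [0,0,0,0,0,0,0]
    - [0,0,0,0,0,0,0]
    - [0,0,0,0,0,0,0]
    - [0,0,0,0,0,0,0]
    - [0,0,0,0,0,0,0]
    - [0,0,0,0,0,0,0]

```text
time: 16.08
tcp_pos: [571.5, -20.8, 289.5]
tool_rot: [[0.405, 0.914, 0.0], [0.914, -0.405, -0.0], [-0.0, 0.0, -1.0]]
wrist_force: [-0.3, -0.5, -6.8]
opening: 13.8
grip_force: 45.0
```

```bash
python3 - <<'E'
from h import *
np.set_printoptions(precision=3,suppress=True)
todo(570,-22);print(r.observe()["torque"],r.observe()["grip_force"])
sc=snap("scene","s6.png");sd=snap("side","d6.png")
f=lambda a:cv2.resize(a,(395,395),interpolation=cv2.INTER_CUBIC)
cv2.imwrite("pics/m6.png",np.hstack([f(sc[110:240,245:375]),f(sd[130:250,280:400])])[:,:,::-1])
E
```

```text
t 16.0833 tcp [571.451 -20.844 289.465] yaw_y -23.891174487061477 tilt [ 0. -0.] units [-0.041 -0.021 -0.   ] open 13.832880288058732 F [-0.303 -0.498 -6.841]
[-0.014 -0.025 -0.006] 44.99859583564103
```

View pics/m6.png

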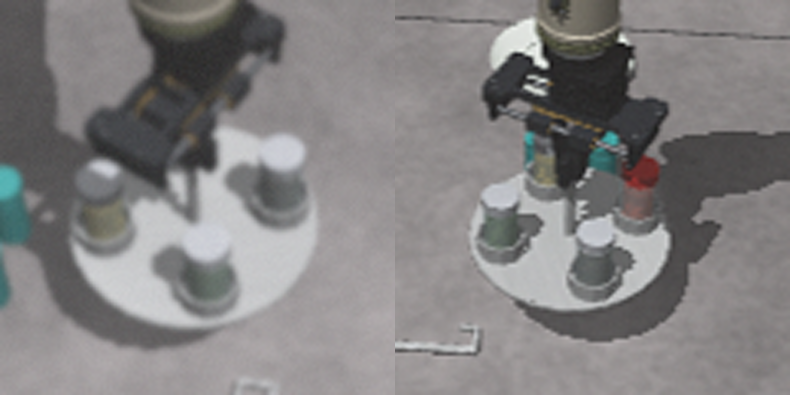

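The carousel is held up level (about 100 mm), with all four jars in their holders: red at (640,195), green at (500,220), brown at (595,255), yellow at (105,205). It has been still for more than 3 s, and the weight is constant at about 7.5 N. Hand in.

```bash
python3 -c "
from station import order
print(order.hand_in())"
```

```text
the job is handed in; nothing more can be done
None
```

The red-capped jar stands in the empty holder. The arm is holding the carousel by its handle about 100 mm above the granite, level and still with all four jars seated. The job is handed in; no verdict was returned.

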